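Lay the test fixture's lid back on its stop and load a phone body

TASK

Load the opened phone body into the test fixture on the bench. Swing the fixture's lid up by its ball knob and lay it back gently until it leans on the rubber-nosed sprung stop behind it: keep hold of it until you feel the stop, never let it fall open or shut, and do not press hard on the stop. Then take the phone body off the foam pad and seat it flat between the eight pins of the nest, camera end towards the hinge, without dropping or banging it down; leave the lid open on its stop and the other things where they are.

Things in the scene. Friction and masses are not known exactly. Their poses are not given: they have to be found in the camera images.
- lid (a joint): Hinge angle of the lid in rad: 0 = shut (level), 1.57 = upright, growing as it opens to the rear. The free hinge holds it nowhere: below about 1.55 it falls shut, beyond that it falls on to the stop. The stop screw is set differently each time, so the lid meets it somewhere from 1.73 to 2.11 rad; only contact tells. Turning faster than 1.8 rad/s counts as falling.
- knob (a point): Centre of the lid's black ball knob, 22 mm across, on an 8 mm steel stem at the middle of the lid's front edge. It is carried by the lid: shut, it stands 155 mm in front of the hinge axis and 22 mm above it. Its point turns with the lid (axes as fixture when shut). The lid's edge stays 30 mm away from its centre, so jaws that point down and close along the hinge line can hold it all the way while it turns between them.
- hinge (a point): Middle of the hinge axis, at the rear of the fixture 64 mm above the desk. Its axes are those of fixture; the hinge line runs along y. The knob's path is a circle of 157 mm radius about this line.
- fixture: Phone test fixture, screwed to the desk: grey housing 243 x 130 mm (deck 44 mm high). Origin on the desk, 95 mm behind its front face and on its middle line; +x runs from its front to the hinge and stop at its rear, +y to its left, z up. The lid is an open aluminium frame, 100 mm wide and 126 mm long, 0.45 to 0.8 kg (2 to 4 N lift it at the knob).
- lid_stop: Fixed bracket behind the hinge with a set screw that carries a sprung rubber nose, 122 mm above the desk, which the lid's middle bar meets 60 to 70 mm from the hinge; the lid leans there by its own weight. More than 18 N on the nose (a push of about 6.5 N at the knob) is too hard; the sprung nose gives way by 2 mm per 10 N, at most 8 mm. Origin as fixture (the screw's setting is not shown by it).
- nest (a point): Centre of the nest floor, a black plate 47 mm above the desk; axes as fixture. Around it stand eight steel pins 8 mm thick and 9 mm high with 4 mm cone tops: two on each long side (39.5 mm from the centre along y, at x = -45 and +45 mm), two at each end (74.5 mm along x, at y = -18 and +18 mm). The sides between x = -40 and +40 mm are free for fingers.
- phone: Opened phone body, gold frame 67 mm wide (its x), 138 mm long (its y) and 7 mm thick, about 0.09 kg, lying open side up, the camera at its +y end. Origin at the middle of its underside. It lies on a black foam pad 6 mm thick. It drops between the pins with 1.5 to 2 mm of play on each side; seated, its underside is on the nest floor.
- phone_mid (a point): Centre of the phone body, half-way up its thickness (3.5 mm above its underside); grasp it here across its 67 mm width. Axes as phone.
- phone_camera_end (a point): Middle of the phone body's camera end, 69 mm from its centre along its +y. This end goes towards the hinge; on the pad it already points roughly away from the robot.
- suction_cup: Red suction lifter, 43 mm wide and 37 mm high, standing to the left of the fixture; a bystander.
- tape_roll: Roll of brown tape lying flat, 68 mm wide and 19 mm high, to the left of the fixture; a bystander.
- driver: Black screwdriver with a blue cap, 114 mm long, 13 mm high, lying between the fixture and the foam pad; a bystander.
There are look-alikes about, which are no part of the job. What is shaped like the phone but green is not meant.

How it is judged:
By the outcome, as a careful person would: the job done as asked, in the order asked, and still so for the second after the job is handed in, with the robot touching nothing.
It also fails if it takes over 70 s, if anything falls off the work surface, if the arm or the gripper's body presses on something with over 40 N, if the wrist force passes 120 N, or if a joint passes its speed limit or range.

ROBOT

A 6-joint arm with a two-finger parallel gripper is mounted at the origin on a cart in front of the work surface, level with it; the furniture and walls round the work are solid. World frame = base frame: x ahead of the robot, y to its left, z up, the work surface at z = 0. Lengths are in m, angles in rad, forces in N, time in s.
With the tool pointing down it reaches from about 0.35 to 0.875 m from the base axis. Payload 4.2 kg.
Tool frame: the origin (TCP) lies midway between the tips of the shut fingers; the grasp point (between the pads) lies 19 mm behind it; z points along the fingers, y is the line along which they close (so a half turn about z gives the same grasp; the last joint's range is limited). The gripper opens to 85 mm and grips with 20 to 120 N. Pads are 22 mm wide; open, the fingers measure 114 mm over their backs; the gripper's body (76 mm by 85 mm) begins 54 mm behind the grasp point. The pads swing forward as they close: fully open they stand 13 mm farther back than shut.
Start: joints at [-1.08, 0.385, 0.008, 0, -1.194, -0.259], TCP at [0.144, -0.608, 0.231] pointing down, gripper open.
Joint ranges: [-3.14, 3.14], [-1.21, 2.06], [-1.07, 1.41], [-3.16, 2.05], [-2.99, -0.16], [-3.1, 3.1]. Speed limits (rad/s): [2.79, 2.79, 3.14, 3.14, 3.14, 3.14].

INTERFACE

Orientations are given as a unit quaternion [w, x, y, z].
In Python, from bench import arm, eoat, kinematics, grab_frame, monitor gives the robot as it stands. Calls block until the motion is done:
- arm.move_to(position, orientation): joint-space move of the TCP to a pose.
- arm.move_linear(position, ori=None, v=0.15): straight line of the TCP; ori=None keeps the orientation; v is the mean speed in m/s.
- arm.move_j(angles): joint-space move.
- eoat.let_go() and eoat.close_gripper(squeeze=None): open the fingers fully, or close them until they stop; squeeze is the grip in N (None keeps the last).
- arm.sleep(seconds).
- kinematics.ik(position, orientation): joint angles nearest the present ones, or None.
- grab_frame(name): name is "scene" or "top"; returns a dict with "color" (384x512x3 uint8, red, green, blue), "fx", "fy", "cx", "cy" (pixels), "dist_coeffs" ([k1, k2, p1, p2, k3] as OpenCV has them; the pictures are not rectified), "xyz" and "orientation" of the camera in the world. Camera axes: x right, y up, looking along -z (the intrinsics and any distortion apply to the point x, -y, -z); pixel columns grow to the right and rows downward; lengths in m; the calibration is good to about 2 mm. A picture is of the moment at which its call begins. There is no depth.
A pose or a line that the arm cannot do raises arm.MotionError and nothing moves.
- arm.hand_in(): hands the job in; it is judged then, once.
Readings, each from a call of its own:
- monitor.read_clock(): time.
- monitor.read_qpos(): joint angles.
- monitor.read_qd(): joint speeds.
- monitor.read_tau(): joint torques, N m.
- monitor.read_position(): TCP position.
- monitor.read_eef_rot(): TCP orientation.
- monitor.read_wrist_force(): force on the tool from outside, world axes, zero at the start.
- monitor.read_moment(): the same for the moment, N m.
- monitor.read_opening(): finger opening in m.
- monitor.read_grasp_force(): force on a finger pad.
Only numpy, scipy, OpenCV 4.12 (cv2) and the standard library are available. Lean on these libraries where they do the work, as an engineer would, in place of code of your own. Each camera call takes 0.05 s, during which the arm holds its last target. There are 200 camera calls.

## Working session

There is one attempt and no reset: what is moved stays moved. The work goes in short steps, each a Python script; the robot and the scene stay as the last script left them, time stands still between calls to the robot, and variables do not carry over. Pictures are saved under pics/ and viewed, at most 10 in all, crops included, and the job is handed in when it is done.

```bash
ls; mkdir -p pics
python3 - <<'E'
from bench import *
from bench import grab_frame, monitor
import cv2
for n in("scene","top"):
    f=grab_frame(n); cv2.imwrite(f"pics/{n}0.png",cv2.resize(f["color"][:,:,::-1],(800,600),interpolation=cv2.INTER_CUBIC)); print(n,{k:v for k,v in f.items() if k!="color"})
print(monitor.read_clock(),monitor.read_position(),monitor.read_eef_rot(),monitor.read_opening())
E
```

```text
pics
scene {'fx': 433.10202910543865, 'fy': 433.10202910543865, 'cx': 255.5833082951283, 'cy': 194.59092279304923, 'dist_coeffs': array([-0.10775613,  0.        ,  0.        ,  0.        ,  0.        ]), 'xyz': array([-0.34517715,  0.98597172,  1.03150053]), 'orientation': array([-0.29143604, -0.15199614,  0.44903715,  0.8308597 ])}
top {'fx': 465.48039140594045, 'fy': 465.48039140594045, 'cx': 254.13276095670435, 'cy': 188.2634612998922, 'dist_coeffs': array([0.04048725, 0.        , 0.        , 0.        , 0.        ]), 'xyz': array([ 0.05661317, -0.35238072,  1.78292301]), 'orientation': array([ 0.83941812,  0.12154084, -0.07373805, -0.52456433])}
0.1 [ 0.14347586 -0.60779402  0.23033605] [-1.75141720e-04 -1.15557209e-01  9.93300359e-01  9.47159138e-04] 0.0854859977216116
```

View pics/scene0.png

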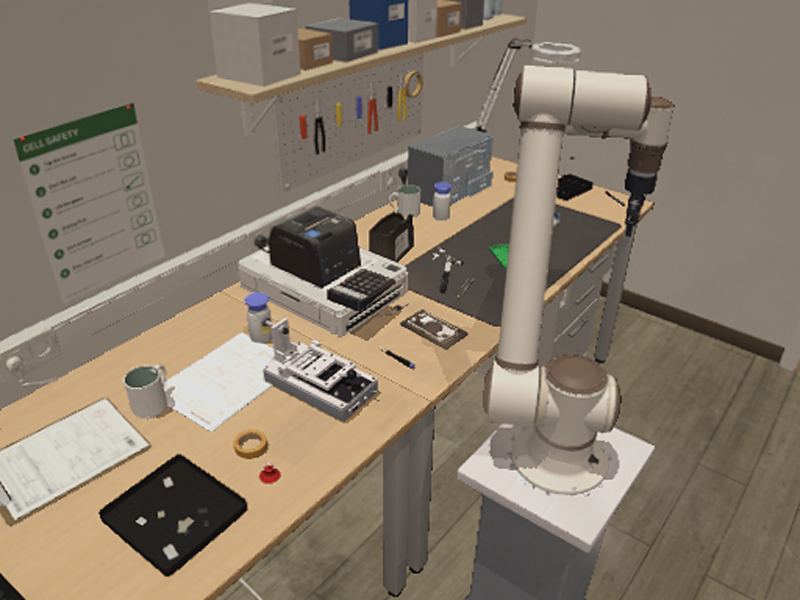

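View pics/top0.png

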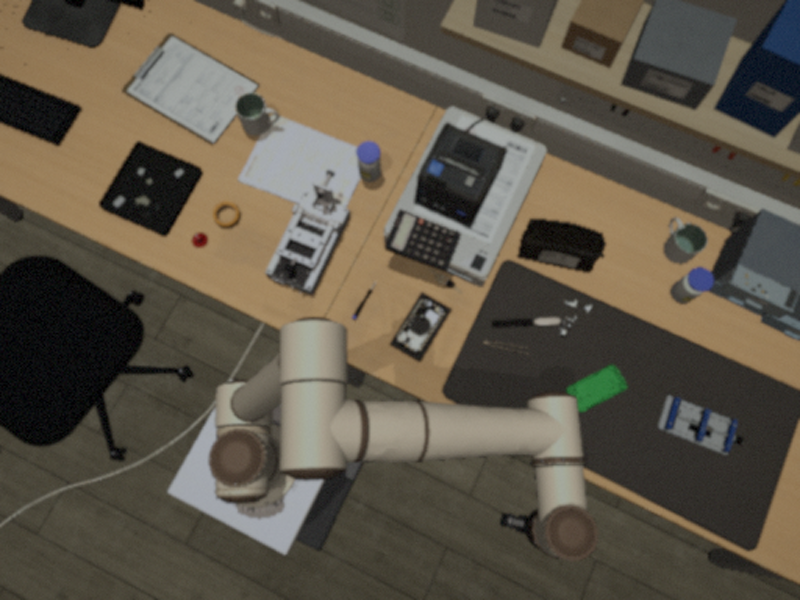

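The scene view shows the fixture at about (318,378), the phone on its pad at (433,328), and the driver at (397,358). In the top view they are at (308,240), (420,325) and (362,303). There are two phone-shaped candidates: the gold/grey body on a pad at top (420,325), and the green one at top (597,388). The first fits, being gold and beside the driver; the green one is excluded. I'll enlarge to confirm.

```bash
cat > h.py <<'E'
import numpy as np, cv2
from scipy.spatial.transform import Rotation as R
from bench import arm, eoat, kinematics, grab_frame, monitor
def cam(f):
    K=np.array([[f["fx"],0,f["cx"]],[0,f["fy"],f["cy"]],[0,0,1]]); q=f["orientation"]
    return K,f["dist_coeffs"],R.from_quat([q[1],q[2],q[3],q[0]]).as_matrix()@np.diag([1,-1,-1]),f["xyz"]
def rays(f,uv):
    K,d,M,c=cam(f); p=cv2.undistortPoints(np.float64(uv).reshape(-1,1,2),K,d)[:,0]
    r=np.c_[p,np.ones(len(p))]@M.T; return c,r/np.linalg.norm(r,axis=1)[:,None]
def plane(f,uv,z):
    c,r=rays(f,uv); return c+r*((z-c[2])/r[:,2])[:,None]
def project(f,P):
    K,d,M,c=cam(f); return cv2.projectPoints((np.float64(P).reshape(-1,3)-c)@M,np.zeros(3),np.zeros(3),K,d)[0][:,0]
def meet(f1,u1,f2,u2):
    c1,r1=rays(f1,u1);c2,r2=rays(f2,u2); A=np.c_[r1[0],-r2[0]]; s=np.linalg.lstsq(A,c2-c1,rcond=None)[0]
    a,b=c1+s[0]*r1[0],c2+s[1]*r2[0]; return (a+b)/2,np.linalg.norm(a-b)
E
python3 - <<'E'
from h import *
import pickle
F={n:grab_frame(n) for n in("scene","top")}; pickle.dump(F,open("F0.pkl","wb"))
def crop(n,x,y,w,h,s): return cv2.resize(F[n]["color"][y:y+h,x:x+w,::-1],(w*s,h*s),interpolation=cv2.INTER_CUBIC)
a=crop("top",165,100,60,100,5);b=crop("top",240,180,60,60,5);c=crop("scene",160,190,100,100,5);d=crop("scene",240,180,80,60,5)
im=np.zeros((800//1-200,800,3),np.uint8)
im[:500,:300]=a; im[:500,300:800]=c; cv2.imwrite("pics/fix.png",im[:500])
im[:]=0; im[:300,:300]=b; im[:300,300:700]=d; cv2.imwrite("pics/ph.png",im[:300,:700])
E
```

```text
(no output)
```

View pics/fix.png

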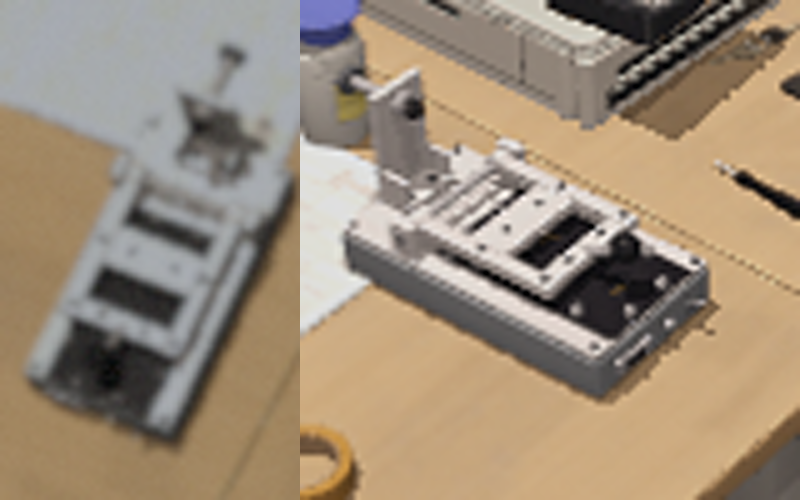

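View pics/ph.png

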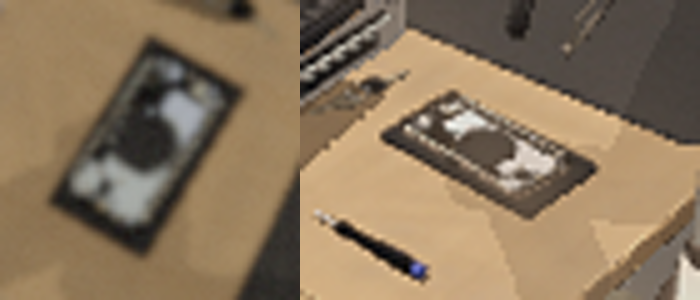

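The crops confirm it: the gold-framed open phone lies on its black pad with its camera end up and to the right (away from the robot). The lid is shut, with the knob at tile (108,370) in top and (625,245) in scene. Measuring now.

```bash
cat >> h.py <<'E'
def nat(p,off,s=5): return (np.float64(p)+.5)/s-.5+np.array(off)
def rigid(P,Q):
    "2D rigid fit model P -> world Q; x,y,yaw and residuals"
    P,Q=np.float64(P),np.float64(Q); a,b=P-P.mean(0),Q-Q.mean(0)
    y=np.arctan2((a[:,0]*b[:,1]-a[:,1]*b[:,0]).sum(),(a*b).sum()); M=np.array([[np.cos(y),-np.sin(y)],[np.sin(y),np.cos(y)]])
    t=Q.mean(0)-M@P.mean(0); return t,y,Q-(P@M.T+t)
E
python3 - <<'E'
from h import *
import pickle; F=pickle.load(open("F0.pkl","rb")); np.set_printoptions(precision=4,suppress=True)
S,T=F["scene"],F["top"]
ot,os_=(165,100),(160-60,190)
k=meet(T,nat([[108,370]],ot),S,nat([[625,245]],os_)); print("knob",k)
print("knob z.086",plane(T,nat([[108,370]],ot),.086),plane(S,nat([[625,245]],os_),.086))
cs=plane(S,nat([[605,372],[709,275],[345,236]],os_),.044); ct=plane(T,nat([[28,378],[172,437]],ot),.044)
print(cs,ct)
m=[[-95,65],[-95,-65],[148,65]]; m=np.array(m)/1e3
print(rigid(m,cs[:,:2])); print(rigid(np.r_[m,m[:2]],np.r_[cs,ct][:,:2]))
# phone: gold mask contours
for n,(x,y,w,h) in(("top",(240,180,60,60)),("scene",(240,180,80,60))):
    im=F[n]["color"][y:y+h,x:x+w]; hsv=cv2.cvtColor(im,cv2.COLOR_RGB2HSV)
    # wood = saturated & bright; pad+phone = rest
    notwood=((hsv[...,1]<75)|(hsv[...,2]<70)).astype(np.uint8)
    nl,lab,st,cen=cv2.connectedComponentsWithStats(notwood)
    for i in range(1,nl):
        if st[i,4]>300:
            c=max(cv2.findContours((lab==i).astype(np.uint8),0,1)[0],key=cv2.contourArea)
            q=cv2.boxPoints(cv2.minAreaRect(c))+[x,y]; print(n,st[i]); print(plane(F[n],q,.006))
# hand-picked phone corners
pt=plane(T,nat([[152,62],[222,97],[60,192],[140,232]],(240,180)),.013)
print("top phone",pt)
E
```

```text
knob (array([0.4459, 0.1356, 0.0829]), np.float64(0.012241135384242987))
knob z.086 [[0.4397 0.1315 0.086 ]] [[0.4501 0.1393 0.086 ]]
[[0.4067 0.2101 0.044 ]
 [0.4172 0.0893 0.044 ]
 [0.6491 0.2224 0.044 ]] [[0.4159 0.1967 0.044 ]
 [0.4226 0.0726 0.044 ]]
(array([0.5059, 0.1529]), np.float64(0.044177017626653), array([[-0.0015, -0.0035],
       [ 0.0033,  0.0055],
       [-0.0018, -0.002 ]]))
(array([0.5095, 0.1484]), np.float64(0.06976536069333934), array([[-0.0035,  0.0034],
       [-0.002 ,  0.0123],
       [-0.0035, -0.0012],
       [ 0.0057, -0.01  ],
       [ 0.0034, -0.0044]]))
top [ 10   8  38  43 810]
[[ 0.3984 -0.1587  0.006 ]
 [ 0.5533 -0.1687  0.006 ]
 [ 0.5449 -0.2543  0.006 ]
 [ 0.3913 -0.2426  0.006 ]]
scene [   0    0   80   29 1332]
[[ 0.7421 -0.2885  0.006 ]
 [ 0.4638 -0.5161  0.006 ]
 [ 0.3475 -0.3255  0.006 ]
 [ 0.6004 -0.1201  0.006 ]]
scene [ 17  19  42  21 380]
[[ 0.5505 -0.1643  0.006 ]
 [ 0.5909 -0.2628  0.006 ]
 [ 0.3962 -0.2497  0.006 ]
 [ 0.3664 -0.1572  0.006 ]]
top phone [[ 0.5338 -0.1818  0.013 ]
 [ 0.532  -0.2437  0.013 ]
 [ 0.4075 -0.1627  0.013 ]
 [ 0.4062 -0.2323  0.013 ]]
```

Run:
```python
from h import *
import pickle; F=pickle.load(open("F0.pkl","rb")); np.set_printoptions(precision=4,suppress=True)
out=[]
for n,(x,y,w,h) in(("top",(245,183,50,52)),("scene",(252,193,52,36))):
    im=cv2.resize(F[n]["color"][y:y+h,x:x+w],None,fx=8,fy=8,interpolation=cv2.INTER_CUBIC)
    hsv=cv2.cvtColor(im,cv2.COLOR_RGB2HSV).astype(int); rg=im[...,0].astype(int)-im[...,2]
    vis=im[...,::-1].copy()
    wood=(hsv[...,1]>75)&(hsv[...,2]>85) if n=="top" else (rg>40)&(hsv[...,2]>95)
    nl,lab,st,cen=cv2.connectedComponentsWithStats((~wood).astype(np.uint8))
    i=lab[h*4,w*4]; pad=(lab==i).astype(np.uint8); pad=cv2.morphologyEx(pad,cv2.MORPH_OPEN,np.ones((25,25)))
    c=max(cv2.findContours(pad,0,1)[0],key=cv2.contourArea); full=cv2.drawContours(np.zeros_like(pad),[c],-1,1,-1)
    inner=cv2.erode(full,np.ones((17,17)) if n=="top" else np.ones((9,9)))
    V=hsv[...,2]; print(n,"V pct in pad",np.percentile(V[inner>0],[5,25,50,75,95]))
    ph=((V>70)&(inner>0)).astype(np.uint8); ph=cv2.morphologyEx(ph,cv2.MORPH_OPEN,np.ones((7,7)))
    cp=np.vstack(cv2.findContours(ph,0,1)[0])
    for cc,z,nm in((c,.006,"pad"),(cp,.013,"phone")):
        hull=cv2.convexHull(cc); cv2.drawContours(vis,[hull],-1,(0,0,255) if nm=="pad" else (0,255,0),1)
        P=plane(F[n],nat(hull[:,0],(x,y),8),z)[:,:2]; r=cv2.minAreaRect((P*1000).astype(np.float32)); print(n,nm,r)
    out.append(vis)
H=max(o.shape[0] for o in out); im=np.zeros((H,sum(o.shape[1] for o in out),3),np.uint8); x=0
for o in out: im[:o.shape[0],x:x+o.shape[1]]=o; x+=o.shape[1]
# fixture overlay in scene, 6x, below
cv2.imwrite("pics/ph2.png",cv2.resize(im,None,fx=.95,fy=.95)); print(im.shape)
```

```text
top V pct in pad [ 33.  46.  81. 126. 170.]
top pad ((471.96026611328125, -206.64385986328125), (87.8273696899414, 157.85260009765625), 85.1751937866211)
top phone ((474.146728515625, -205.7607421875), (72.4015121459961, 134.86790466308594), 84.02401733398438)
scene V pct in pad [ 65.  86. 101. 155. 222.]
scene pad ((472.8466796875, -205.35650634765625), (95.57737731933594, 164.75294494628906), 85.58654022216797)
scene phone ((467.2546691894531, -198.67596435546875), (85.64639282226562, 155.84396362304688), 84.07502746582031)
(416, 816, 3)
```

View pics/ph2.png

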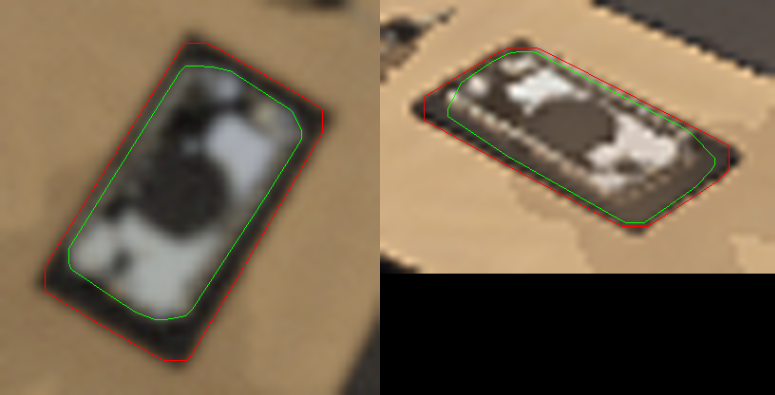

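Both views agree on the pad centre to about 2 mm: (472,-206). The phone is at about (474,-206), with its long axis at about -6°. Next I'm overlaying a fixture hypothesis on both views to refine its pose.

Run:
```python
from h import *
import pickle; F=pickle.load(open("F0.pkl","rb"))
o=np.array([.508,.150]);y=.05;M=np.array([[np.cos(y),-np.sin(y)],[np.sin(y),np.cos(y)]])
W=lambda p:np.r_[o+M@np.array(p[:2]),p[2]]
def draw(n,x,y,w,h,s):
    im=cv2.resize(F[n]["color"][y:y+h,x:x+w,::-1],(w*s,h*s),interpolation=cv2.INTER_CUBIC)
    px=lambda p:tuple(int(round(v)) for v in (project(F[n],W(p))[0]-[x,y]+.5)*s-.5)
    c=[(-.095,.065),(-.095,-.065),(.148,-.065),(.148,.065)]
    for z,col in((.044,(0,255,0)),(0,(255,0,0))):
        for i in range(4): cv2.line(im,px((*c[i],z)),px((*c[(i+1)%4],z)),col,1)
    cv2.circle(im,px((-.056,0,.086)),int(.011*290*s/1),(0,0,255),1)
    for p in [(a,b) for a in(-.045,.045) for b in(-.0395,.0395)]+[(a,b) for a in(-.0745,.0745) for b in(-.018,.018)]: cv2.circle(im,px((*p,.06)),3,(255,0,255),-1)
    return im
a=draw("top",165,110,58,85,6);b=draw("scene",165,195,75,82,6)
H=max(a.shape[0],b.shape[0]);im=np.zeros((H,a.shape[1]+b.shape[1],3),np.uint8);im[:a.shape[0],:a.shape[1]]=a;im[:b.shape[0],a.shape[1]:]=b
print(im.shape);cv2.imwrite("pics/fo.png",im)
```

```text
(510, 798, 3)
```

View pics/fo.png

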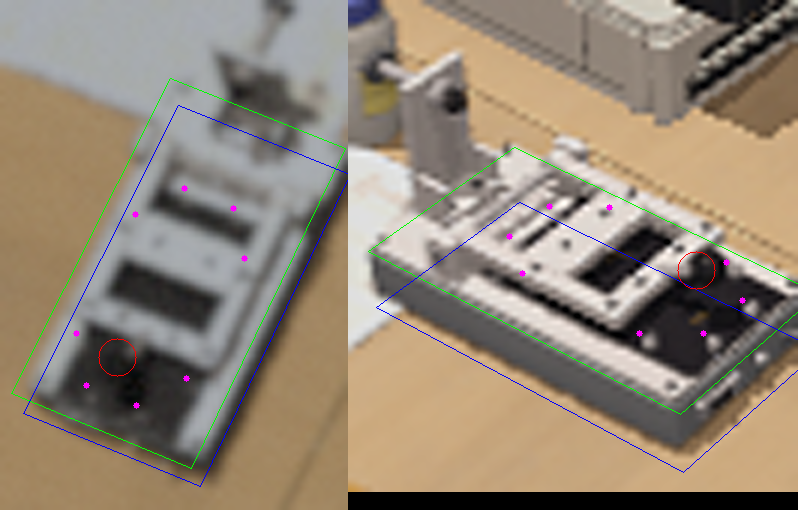

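The overlay shows the scene view is about 1.2 px off: pins at (650,342), (712,343) and (748,308). That gives a fixture origin of about (.505,.147) and yaw of about .05. The knob is at scene (709,261) and top (122,362), and both rays give about (.450,.138) at z=.086, which fits its known height. Jaw closure will give the exact lateral offset.

```bash
cat >> h.py <<'E'
np.set_printoptions(precision=4,suppress=True)
def down(psi): return np.array([0,np.cos(psi/2),np.sin(psi/2),0])
def st(m=""): print(m,"t",round(monitor.read_clock(),2),"p",np.array(monitor.read_position()),"F",np.array(monitor.read_wrist_force()),"open",round(float(monitor.read_opening()),4),"g",np.round(monitor.read_grasp_force(),1))
YAW=.05
E
python3 - <<'E'
from h import *
F={}
print(plane(grab_frame("top"),[[184.9,169.9]],.086))
q=down(np.pi+YAW); x,y=.450,.140
arm.move_to([x,y,.30],q); st("above"); print(monitor.read_qpos())
arm.move_linear([x,y,.12],v=.2); st("near")
arm.move_linear([x,y,.068],v=.06); st("at")
eoat.close_gripper(20); st("closed")
f=grab_frame("scene"); im=cv2.resize(f["color"][180:280,160:270,::-1],None,fx=6,fy=6,interpolation=cv2.INTER_CUBIC); cv2.imwrite("pics/grip.png",im)
E
```

```text
[[0.4506 0.1431 0.086 ]]
above t 3.11 p [0.4502 0.1395 0.2999] F [-0.2383 -1.3601  0.0836] open 0.0853 g 0.0
[ 0.6466  0.0727 -0.2316  0.0001 -1.2667 -2.1683]
near t 4.16 p [0.4508 0.1403 0.1209] F [ 1.4783 -0.071  -0.4378] open 0.0854 g 0.0
at t 5.17 p [0.4503 0.1402 0.0683] F [ 0.674  -0.1632  0.1387] open 0.085 g 0.0
closed t 5.78 p [0.4502 0.1421 0.0684] F [-5.5296  8.5596  1.7053] open 0.0204 g 19.5
```

View pics/grip.png

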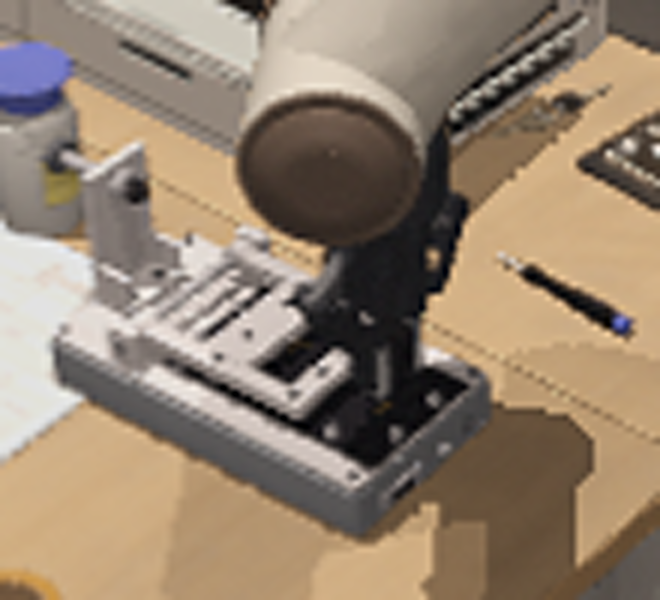

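Run:
```python
from h import *
arm.sleep(.3); st("closed")
p=np.array(monitor.read_position())
arm.move_linear([.4502,.1440,.068],v=.05); arm.sleep(.2); st("y+4")
for i in range(4): print(np.array(monitor.read_wrist_force()), monitor.read_moment()); arm.sleep(.05)
```

```text
closed t 6.13 p [0.4502 0.1421 0.0684] F [-6.1818  9.2361  2.3638] open 0.0204 g 19.5
y+4 t 6.58 p [0.45   0.1425 0.0684] F [ 1.6874 -6.5943  3.5397] open 0.0203 g 19.9
[ 1.6874 -6.5943  3.5397] [-1.6201 -0.3418  0.0749]
[ 1.5878 -6.5171  3.6019] [-1.5766 -0.3725  0.1266]
[ 1.3256 -6.4784  3.7237] [-1.6375 -0.3773  0.089 ]
[ 1.6926 -6.8364  3.8758] [-1.6056 -0.2921  0.0749]
```

Opening is 20.4 mm with balanced sides at y≈.1424, so the jaws hold the ball knob and not anything else. Now the arc.

```bash
cat > arc.py <<'E'
from h import *
import json
X0=np.array([.4502,.1424,.068]); h=np.array([np.cos(YAW),np.sin(YAW),0]); l=np.array([-np.sin(YAW),np.cos(YAW),0]); z=np.array([0,0,1.])
A0=np.arctan2(22,155); r=.1566
def pos(th): a=A0+th; return X0+r*((np.cos(A0)-np.cos(a))*h+(np.sin(a)-np.sin(A0))*z)
def force(n=4):
    s=[]
    for _ in range(n): s.append(monitor.read_wrist_force()); arm.sleep(.02)
    return np.mean(s,0)
def comps(th,F): a=A0+th; return F@(np.sin(a)*h+np.cos(a)*z), F@(-np.cos(a)*h+np.sin(a)*z), F@l
E
python3 - <<'E'
from arc import *
c=0
def log(th,F): print("%.3f t%.2f tan %.2f rad %.2f lat %.2f c %.4f op %.4f"%(th,monitor.read_clock(),*comps(th,F),c,monitor.read_opening()))
for th in np.arange(.1,1.61,.125):
    arm.move_linear(pos(th)+c*l,v=.1); F=force(2); log(th,F)
    c+=.6*comps(th,F)[2]/4000
    if abs(comps(th,F)[0])>12 or monitor.read_opening()<.012: print("STOP"); break
json.dump([th,c],open("s.json","w"))
E
```

```text
0.100 t7.12 tan -3.56 rad -0.40 lat 0.83 c 0.0000 op 0.0201
0.225 t7.50 tan -3.18 rad 0.08 lat 1.07 c 0.0001 op 0.0203
0.350 t7.88 tan -3.24 rad -0.05 lat -0.20 c 0.0003 op 0.0205
0.475 t8.25 tan -2.37 rad -0.55 lat 0.01 c 0.0003 op 0.0204
0.600 t8.62 tan -2.75 rad -1.35 lat -0.05 c 0.0003 op 0.0202
0.725 t9.00 tan -2.27 rad -0.91 lat 0.70 c 0.0002 op 0.0203
0.850 t9.38 tan -2.27 rad -0.50 lat 0.66 c 0.0004 op 0.0203
0.975 t9.75 tan -2.14 rad 0.57 lat 0.87 c 0.0005 op 0.0204
1.100 t10.12 tan -2.46 rad 1.58 lat 0.77 c 0.0006 op 0.0200
1.225 t10.50 tan -1.86 rad 2.14 lat 1.51 c 0.0007 op 0.0203
1.350 t10.88 tan -0.88 rad 3.04 lat 1.06 c 0.0009 op 0.0202
1.475 t11.25 tan -1.03 rad 2.68 lat 0.72 c 0.0011 op 0.0204
1.600 t11.62 tan -0.95 rad 3.83 lat 0.69 c 0.0012 op 0.0202
```

Very clean. Now the slow approach to the stop.

Run:
```python
from arc import *
th,c=json.load(open("s.json")); T=[]
while th<2.16:
    th+=.018; arm.move_linear(pos(th)+c*l,v=.03); arm.sleep(.06); F=force(4); t=comps(th,F)
    c+=.4*t[2]/4000; T.append(t[0]); print("%.3f tan %.2f rad %.2f lat %.2f"%(th,*t))
    if len(T)>2 and t[0]<np.median(T[-8:-1])-1.6: print("contact?"); break
json.dump([th,c],open("s.json","w")); st()
```

```text
1.618 tan -0.65 rad 5.48 lat 0.14
1.636 tan -0.18 rad 5.37 lat 0.41
1.654 tan -0.46 rad 4.84 lat 0.15
1.672 tan -0.09 rad 5.23 lat -0.25
1.690 tan -0.12 rad 5.76 lat -0.09
1.708 tan -0.18 rad 5.40 lat 0.33
1.726 tan 0.01 rad 5.17 lat 0.18
1.744 tan -0.33 rad 5.66 lat 0.61
1.762 tan -0.11 rad 4.81 lat 0.50
1.780 tan 0.24 rad 5.47 lat 0.20
1.798 tan 0.25 rad 5.28 lat 0.06
1.816 tan -0.03 rad 5.76 lat 0.11
1.834 tan 0.41 rad 5.64 lat -0.29
1.852 tan 0.06 rad 5.98 lat 0.49
1.870 tan 0.07 rad 6.05 lat 0.26
1.888 tan 0.15 rad 5.86 lat 0.14
1.906 tan 0.12 rad 5.68 lat 0.46
1.924 tan 0.32 rad 6.06 lat 0.14
1.942 tan -0.11 rad 6.48 lat 0.29
1.960 tan 0.49 rad 6.15 lat 0.55
1.978 tan 0.48 rad 6.14 lat 0.30
1.996 tan -1.81 rad 6.03 lat 0.12
contact?
 t 19.88 p [0.6894 0.1561 0.1782] F [1.9488 0.4737 6.1753] open 0.0196 g 21.4
```

Contact is clear: the tangential force stepped by -2.3 N at about 1.99 rad. Easing off slightly, releasing, and clearing away above the phone.

Run:
```python
from arc import *
import pickle
th,c=json.load(open("s.json"))
arm.move_linear(pos(th-.006)+c*l,v=.02); print(comps(th,force()))
eoat.let_go(); st("rel")
p=np.array(monitor.read_position()); arm.move_linear(p+[0,0,.13],v=.15)
arm.move_to([.474,-.206,.25],down(np.pi-.1)); st("over phone"); print(monitor.read_qpos())
S=[grab_frame("scene") for _ in range(3)]; T=[grab_frame("top") for _ in range(3)]
for L in(S,T): L[0]["color"]=np.mean([f["color"] for f in L],0).astype(np.uint8)
pickle.dump({"scene":S[0],"top":T[0]},open("F1.pkl","wb"))
s,t=S[0]["color"],T[0]["color"]
a=cv2.resize(s[190:280,165:245,::-1],None,fx=6,fy=6,interpolation=cv2.INTER_CUBIC); b=cv2.resize(t[110:200,165:218,::-1],None,fx=6,fy=6,interpolation=cv2.INTER_CUBIC)
cv2.imwrite("pics/open.png",np.hstack([a,b]))
```

```text
(np.float64(-0.41408768877396973), np.float64(6.379181389998153), np.float64(0.024235926244398662))
rel t 20.84 p [0.688  0.1561 0.1786] F [-0.0884 -0.0128  0.1128] open 0.0859 g 0.0
over phone t 23.43 p [ 0.475  -0.2056  0.2502] F [-0.516  -0.0061  0.1545] open 0.0856 g 0.0
[-0.0945  0.187  -0.2221  0.0001 -1.1609 -1.5753]
```

View pics/open.png

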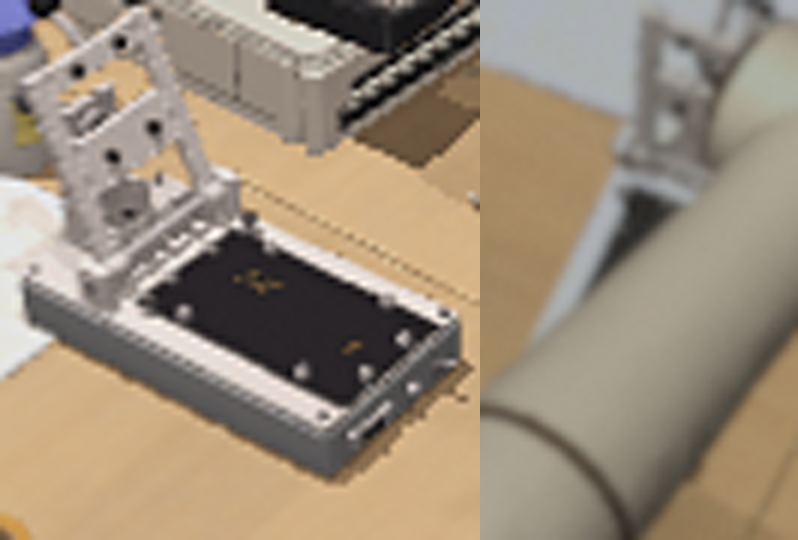

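The lid is open on its stop. The six visible pins in the scene tile are at (184,312), (303,370), (366,373), (404,338), (388,300) and (270,243). Refining them by blob centroid and fitting.

Run:
```python
from h import *
import pickle; F=pickle.load(open("F1.pkl","rb"))["scene"]
px=[(184,312),(303,370),(366,373),(404,338),(388,300),(270,243)]
m=np.array([(45,39.5),(-45,39.5),(-74.5,18),(-74.5,-18),(-45,-39.5),(45,-39.5)])/1e3
g=cv2.cvtColor(F["color"],cv2.COLOR_RGB2GRAY).astype(float); print
big=cv2.resize(g,None,fx=6,fy=6,interpolation=cv2.INTER_CUBIC); C=[]
for x,y in px:
    X,Y=x+165*6,y+190*6; w=13; p=big[Y-w:Y+w+1,X-w:X+w+1]; k=np.clip(p-110,0,None); k*=cv2.circle(np.zeros(p.shape),(w,w),w,1,-1)
    yy,xx=np.mgrid[-w:w+1,-w:w+1]; C.append((X+(k*xx).sum()/k.sum(),Y+(k*yy).sum()/k.sum()))
C=np.array(C); print(C-[990,1140]); uv=(C+.5)/6-.5
for z in(.050,.052,.054,.056):
    t,y,r=rigid(m,plane(F,uv,z)[:,:2]); l=np.array([-np.sin(y),np.cos(y)])
    print(z,t,y,"lat vs knob line",l@(t-[.4502,.1424]),"\n",r*1e3 if z==.052 else "")
dc=plane(F,nat([[326,425],[456,320]],(165,190),6),.044); print(dc)
```

```text
[[183.1652 310.6555]
 [300.2167 371.3452]
 [364.7291 371.1465]
 [402.3614 337.9837]
 [390.4749 294.4478]
 [272.6906 238.204 ]]
0.05 [0.5085 0.1413] 0.04406080867765397 lat vs knob line -0.0036874892528522686 
 
0.052 [0.5068 0.143 ] 0.044060808677653385 lat vs knob line -0.001891312679925933 
 [[-0.7689  1.8349]
 [-1.2395  2.0472]
 [-1.1873  1.3938]
 [-0.2551  1.6655]
 [ 0.9617 -3.8305]
 [ 2.4891 -3.1109]]
0.054 [0.5051 0.1447] 0.044060808677653045 lat vs knob line -9.513610699953463e-05 
 
0.056 [0.5034 0.1464] 0.04406080867765382 lat vs knob line 0.0017010404659267477 
 
[[0.423  0.2005 0.044 ]
 [0.4254 0.084  0.044 ]]
```

Run:
```python
from h import *
import pickle; D=pickle.load(open("F1.pkl","rb")); F=D["scene"]
px=np.array([(183.2,310.7),(300.2,371.3),(364.7,371.1),(402.4,338),(388,300),(270,243)])
m=np.array([(45,39.5),(-45,39.5),(-74.5,18),(-74.5,-18),(-45,-39.5),(45,-39.5)])/1e3
for z in(.052,.054):
  for s in(slice(0,4),slice(0,6)):
    t,y,r=rigid(m[s],plane(F,nat(px[s],(165,190),6),z)[:,:2]); print(z,t,y,np.abs(r).max()*1e3)
F0=pickle.load(open("F0.pkl","rb"))["scene"]
q=(np.array([(450-380,95),(612-380,197),(692-380,150),(525-380,48)])+.5)/7.6-.5+[252,193]
P=plane(F0,q,.013); print(P[:,:2],P.mean(0)); mm=np.array([(33.5,-69),(33.5,69),(-33.5,69),(-33.5,-69)])
# top view: extent of phone along its axis from F0, brightness profile along axis and across
T=pickle.load(open("F0.pkl","rb"))["top"]
for n,f in(("top",T),("scene",F0)):
  a=-.10; u=np.array([np.cos(a),np.sin(a)]); v=np.array([-u[1],u[0]]); c=np.array([.473,-.206])
  g=f["color"].astype(np.float32).mean(2)
  for nm,d,e,R in(("long",u,v,range(-84,85,4)),("wide",v,u,range(-48,49,4))):
    pr=[]
    for k in R:
      w=[c+d*k/1e3+e*j/1e3 for j in range(-20,21,4)]; uv=project(f,[[*p,.013] for p in w]).astype(np.float32)
      pr.append(cv2.remap(g,uv[None,:,0],uv[None,:,1],cv2.INTER_LINEAR).mean())
    print(n,nm,[f"{k}:{int(p)}" for k,p in zip(R,pr)])
```

```text
0.052 [0.506  0.1449] 0.04831896722283165 0.41223283688329726
0.052 [0.5061 0.1446] 0.047175416819445926 1.0979565404334313
0.054 [0.5043 0.1466] 0.04831896722283161 0.4836385359253681
0.054 [0.5044 0.1463] 0.047175416819446134 0.9494801852953927
[[ 0.541  -0.1826]
 [ 0.4188 -0.1624]
 [ 0.41   -0.2232]
 [ 0.5368 -0.2449]] [ 0.4767 -0.2033  0.013 ]
top long ['-84:92', '-80:61', '-76:37', '-72:30', '-68:38', '-64:72', '-60:109', '-56:130', '-52:137', '-48:141', '-44:145', '-40:152', '-36:158', '-32:157', '-28:144', '-24:112', '-20:76', '-16:57', '-12:51', '-8:45', '-4:43', '0:41', '4:41', '8:42', '12:44', '16:53', '20:72', '24:97', '28:112', '32:117', '36:117', '40:118', '44:110', '48:92', '52:83', '56:94', '60:101', '64:90', '68:60', '72:46', '76:72', '80:106', '84:123']
top wide ['-48:106', '-44:70', '-40:45', '-36:57', '-32:85', '-28:101', '-24:105', '-20:92', '-16:70', '-12:54', '-8:46', '-4:42', '0:41', '4:42', '8:43', '12:44', '16:43', '20:46', '24:53', '28:61', '32:71', '36:70', '40:68', '44:90', '48:114']
scene long ['-84:63', '-80:66', '-76:70', '-72:73', '-68:86', '-64:90', '-60:108', '-56:142', '-52:157', '-48:157', '-44:162', '-40:169', '-36:186', '-32:197', '-28:188', '-24:150', '-20:109', '-16:96', '-12:88', '-8:83', '-4:81', '0:81', '4:80', '8:80', '12:86', '16:90', '20:95', '24:127', '28:156', '32:162', '36:166', '40:168', '44:152', '48:109', '52:88', '56:116', '60:134', '64:127', '68:97', '72:78', '76:104', '80:153', '84:169']
scene wide ['-48:170', '-44:164', '-40:139', '-36:129', '-32:118', '-28:94', '-24:116', '-20:133', '-16:113', '-12:93', '-8:83', '-4:79', '0:78', '4:77', '8:80', '12:79', '16:78', '20:76', '24:78', '28:106', '32:134', '36:103', '40:79', '44:69', '48:62']
```

The nest is at (.5056,.1453) with yaw .048, consistent with the knob line. The phone is at about (.475,-.205) with its axis at about -.12. Picking it up.

Run:
```python
from h import *
q=down(np.pi-.12); x,y=.475,-.205
arm.move_linear([x,y,.06],q,v=.2); arm.sleep(.2); st("pre")
arm.move_linear([x,y,.0005],v=.05); arm.sleep(.2); st("at")
eoat.close_gripper(30); arm.sleep(.2); st("closed")
if monitor.read_opening()>.06:
    arm.move_linear([x,y,.03],v=.05); arm.sleep(.3); st("lift")
    arm.move_linear([x,y,.14],v=.15); arm.sleep(.3); st("up")
    f=grab_frame("scene"); import pickle; pickle.dump([f,grab_frame("top")],open("F2.pkl","wb"))
    cv2.imwrite("pics/held.png",cv2.resize(f["color"][130:250,215:345,::-1],None,fx=6,fy=5,interpolation=cv2.INTER_CUBIC))
```

```text
pre t 25.02 p [ 0.4756 -0.2051  0.061 ] F [0.2628 0.753  0.0254] open 0.0855 g 0.0
at t 26.57 p [ 0.4752 -0.205   0.0008] F [-0.4479  0.0012 -0.405 ] open 0.0855 g 0.0
closed t 27.08 p [ 0.4751 -0.205   0.0009] F [-1.2788  1.8564  5.1728] open 0.0665 g 33.6
lift t 28.12 p [ 0.4748 -0.205   0.0297] F [ 0.6698  0.0676 -1.048 ] open 0.0664 g 33.7
up t 29.31 p [ 0.4747 -0.205   0.1393] F [-0.8903  0.125  -0.9928] open 0.0662 g 33.7
```

View pics/held.png

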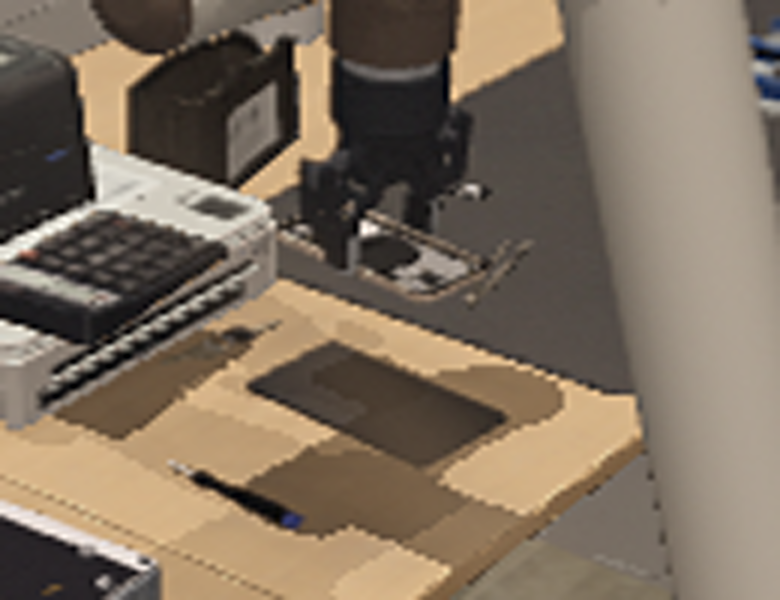

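Run:
```python
from h import *
import pickle; f=pickle.load(open("F2.pkl","rb"))[0]
p=np.array([(430,297),(462,286),(485,268),(489,262),(412,292)],float); uv=(p+.5)/[6,5]-.5+[215,130]
P=plane(f,uv,.1525)[:,:2]-[.4747,-.205]; a=-.12; u=np.array([np.cos(a),np.sin(a)]); v=np.array([-u[1],u[0]]); print(np.c_[P@u,P@v]*1e3)
```

```text
[[-68.6213  30.0813]
 [-72.3482   3.8877]
 [-65.4821 -26.3043]
 [-61.5092 -34.8408]
 [-56.0537  33.0405]]
```

The near end measures about 69–70 mm from the TCP, so the phone is centred in the grip. Now placing it, with force-checked steps.

Run:
```python
from h import *
q=down(np.pi+.048); x,y=.5056,.1453
arm.move_linear([.4747,-.205,.18],v=.2)
arm.move_to([x,y,.16],q); st("over")
arm.move_linear([x,y,.066],q,v=.12); arm.sleep(.3); st("pre")
F0=np.mean([monitor.read_wrist_force() for _ in range(5)],0); z=.066
while z>.0420:
    z-=.0015 if z<.061 else .003
    arm.move_linear([x,y,z],v=.03); arm.sleep(.05)
    F=np.array(monitor.read_wrist_force())-F0; print("%.4f"%z,F,np.round(np.array(monitor.read_moment()),2))
    if F[2]>4: print("contact"); break
st()
```

```text
over t 31.08 p [0.5055 0.1444 0.1598] F [-0.5054 -0.1547 -1.3658] open 0.0662 g 34.0
pre t 32.32 p [0.5058 0.1455 0.0665] F [-0.5052  0.0051 -0.9022] open 0.0661 g 34.0
0.0630 [ 0.1511  0.3357 -0.0547] [-0.04 -0.01 -0.01]
0.0600 [0.8261 0.5693 0.1348] [ 0.    0.03 -0.  ]
0.0585 [ 0.499  -0.3601 -0.6669] [-0.02 -0.    0.01]
0.0570 [ 0.1317 -0.2978 -0.5788] [-0.    0.   -0.01]
0.0555 [0.8462 0.1518 0.0611] [ 0.03  0.02 -0.02]
0.0540 [ 0.9914 -0.0865 -0.0754] [ 0.05 -0.08  0.  ]
0.0525 [ 1.4654 -0.0525 -0.1991] [ 0.02  0.01 -0.  ]
0.0510 [ 0.4703 -0.4797 -0.9785] [ 0.01  0.   -0.03]
0.0495 [1.5691 0.8155 0.4828] [-0.09  0.03 -0.02]
0.0480 [-0.0538  0.2617  0.0553] [ 0.01  0.02 -0.02]
0.0465 [-0.1138 -0.0876  0.9296] [ 0.07  0.08 -0.05]
0.0450 [-0.8007 -0.5765  1.6024] [0.05 0.19 0.06]
0.0435 [-0.8793 -0.5345 -0.2251] [0.05 0.45 0.03]
0.0420 [-1.7357  0.2388  0.2022] [-0.05  0.69  0.08]
 t 36.52 p [0.5051 0.145  0.0417] F [-2.2408  0.2439 -0.7   ] open 0.0661 g 34.0
```

Run:
```python
from h import *
x,y,z=.5056,.1453,.042
def f(): return np.mean([monitor.read_wrist_force() for _ in range(3)],0),np.round(monitor.read_moment(),2)
for dx in(.0007,.0014):
    arm.move_linear([x-dx,y,z],v=.03); arm.sleep(.1); print(dx,*f())
x-=dx
while z>.0385:
    z-=.0005; arm.move_linear([x,y,z],v=.02); arm.sleep(.05); F,M=f(); print("%.4f"%z,F,M)
    if F[2]>2.5: print("floor"); break
st()
fr=[grab_frame("scene"),grab_frame("top")]
import pickle; pickle.dump(fr,open("F3.pkl","wb"))
```

```text
0.0007 [-1.7433  0.4643 -1.3013] [-0.15  0.27 -0.02]
0.0014 [-0.1805 -0.5688 -0.5423] [ 0.02  0.01 -0.06]
0.0415 [-0.269   0.5524  0.166 ] [-0.01 -0.04  0.02]
0.0410 [-2.1431 -0.0537  3.8453] [-0.06  0.49 -0.05]
floor
 t 37.82 p [0.5043 0.1453 0.0414] F [-2.1431 -0.0537  3.8453] open 0.066 g 34.5
```

Floor contact came at TCP .0413, against .0415 expected, so the phone is seated. Releasing, retreating and checking.

Run:
```python
from h import *
eoat.let_go(); arm.sleep(.2); st("open")
arm.move_linear([.5042,.1453,.16],v=.12); st("up")
arm.move_to([.40,-.25,.30],down(np.pi)); st("away")
f=grab_frame("scene"); cv2.imwrite("pics/final.png",cv2.resize(f["color"][175:285,145:255,::-1],(600,600),interpolation=cv2.INTER_CUBIC))
```

```text
open t 38.45 p [0.5042 0.1453 0.0409] F [-0.4479  0.6725  0.0703] open 0.0851 g 0.0
up t 39.59 p [0.5036 0.145  0.1592] F [ 0.3378 -0.5177 -0.7132] open 0.0856 g 0.0
away t 41.18 p [ 0.4003 -0.2494  0.2994] F [ 0.9957 -0.7753  0.4086] open 0.0853 g 0.0
```

View pics/final.png

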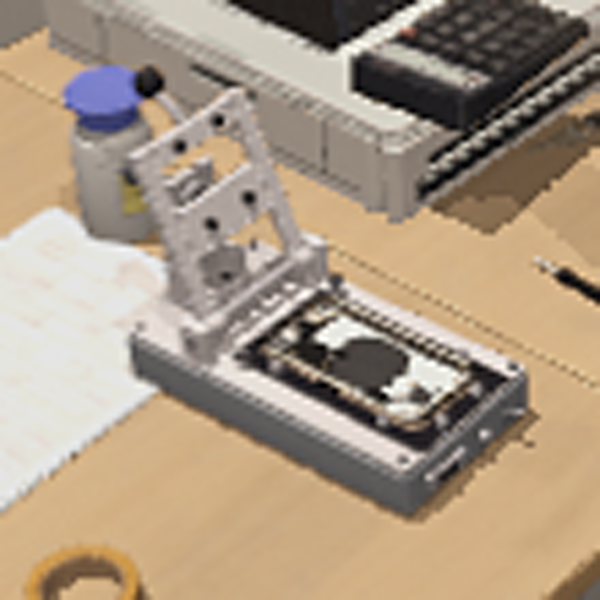

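The phone lies between the pins with its camera end at the hinge. One numeric check that it isn't pitched: the apparent frame-edge height along both long sides.

Run:
```python
from h import *
fr=[grab_frame("scene") for _ in range(4)]; f=fr[0]; g=np.mean([a["color"] for a in fr],(0,3)).astype(np.float32)
y=.048; u=np.array([np.cos(y),np.sin(y)]); v=np.array([-u[1],u[0]]); c=np.array([.5050,.1453])
def prof(pts):
    uv=project(f,pts).astype(np.float32); return cv2.remap(g,uv[None,:,0],uv[None,:,1],cv2.INTER_CUBIC)[0]
zs=np.arange(.044,.0681,.002)
for side in(33,-33):
  for s in(-60,-52,-30,-22,-14,0,14,22,30,52,60):
    p=prof([[*(c+u*s/1e3+v*side/1e3),z] for z in zs]); print(side,s,p.astype(int))
for off in(-15,-5,5,15):
  L=np.arange(52,84,2); print("rear",off,dict(zip(L.tolist(),prof([[*(c+u*k/1e3+v*off/1e3),.054] for k in L]).astype(int).tolist())))
  print("front",off,dict(zip((-L).tolist(),prof([[*(c-u*k/1e3+v*off/1e3),.054] for k in L]).astype(int).tolist())))
print(monitor.read_clock())
```

```text
33 -60 [ 30  74 120 127  97 104 151 194 202 200 221 237 217]
33 -52 [ 31  62 102 136 140 153 178 205 231 239 215 173 160]
33 -30 [ 40  70 100 117 145 185 189 134  65  29  29  38  57]
33 -22 [ 41  62  88 104 124 154 173 165 135 100  80  64  63]
33 -14 [ 42  72 108 131 142 160 169 149 110  76  68  66  65]
33 0 [ 36  30   3  17 102 182 189 143 105  80  59  56  58]
33 14 [ 28   8  17  49  96 154 189 163  88  37  27  23  25]
33 22 [ 42  72 105 126 138 164 187 164 101  38  26  30  28]
33 30 [ 27  59  95 130 149 165 177 163 114  59  37  42  34]
33 52 [162 174 154 109  99 148 185 159 113 104 120 107  74]
33 60 [ 56  56  69  89 109 121 117  86  41  15  22  57 100]
-33 -60 [ 51  45  56  46  27  19  21  55 121 187 228 228 231]
-33 -52 [172 132  91  85 133 177 162 124 117 131 164 196 223]
-33 -30 [144 107  84  98 123 122 111 130 161 192 212 224 229]
-33 -22 [ 95  64  64  90 133 147 108 101 150 208 232 224 224]
-33 -14 [125  67  43  59 122 173 153 119 145 198 233 229 222]
-33 0 [154 113  84  80  94 125 164 185 182 192 212 228 230]
-33 14 [156 127  72  53 110 167 157 108 120 181 231 235 223]
-33 2
[... 780 characters left out ...]
6: 75, -68: 83, -70: 100, -72: 91, -74: 55, -76: 35, -78: 32, -80: 26, -82: 25}
rear 5 {52: 39, 54: 73, 56: 89, 58: 106, 60: 124, 62: 136, 64: 116, 66: 52, 68: 8, 70: 13, 72: 56, 74: 126, 76: 190, 78: 231, 80: 219, 82: 181}
front 5 {-52: 83, -54: 83, -56: 109, -58: 183, -60: 224, -62: 177, -64: 89, -66: 49, -68: 68, -70: 90, -72: 69, -74: 39, -76: 24, -78: 31, -80: 35, -82: 28}
rear 15 {52: 167, 54: 202, 56: 209, 58: 211, 60: 198, 62: 161, 64: 102, 66: 56, 68: 34, 70: 46, 72: 87, 74: 143, 76: 189, 78: 222, 80: 232, 82: 209}
front 15 {-52: 88, -54: 104, -56: 118, -58: 135, -60: 172, -62: 150, -64: 81, -66: 47, -68: 78, -70: 129, -72: 142, -74: 126, -76: 103, -78: 77, -80: 46, -82: 29}
41.4333
```

Edge height is constant along both sides (about 54–56 mm, against 54 expected), so the phone is flat and seated.

```bash
python3 -c "
from bench import arm
print(arm.hand_in())"
```

```text
the job is handed in; nothing more can be done
None
```

I handed the job in at about 41 s: the lid leans on its stop (contact felt at about 1.99 rad, gently), and the phone sits flat between the nest pins with its camera end towards the hinge.

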